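Take the shoe-care stack apart

ROBOT

A 7-joint arm with a two-finger parallel gripper is mounted at the origin on the work surface. World frame = base frame: x ahead of the robot, y to its left, z up, the work surface at z = 0. Lengths are in m, angles in rad, forces in N, time in s.
With the tool pointing down it reaches from about 0.4 to 0.875 m from the base axis. Payload 19.3 kg.
Tool frame: the origin (TCP) lies midway between the tips of the shut fingers; the grasp point (between the pads) lies 19 mm behind it; z points along the fingers, y is the line along which they close (so a half turn about z gives the same grasp; the last joint's range is limited). The gripper opens to 85 mm and grips with 20 to 120 N. Pads are 22 mm wide; open, the fingers measure 114 mm over their backs; the gripper's body (76 mm by 85 mm) begins 54 mm behind the grasp point. The pads swing forward as they close: fully open they stand 13 mm farther back than shut.
Start: joints at [-1.24, 0.521, -0.036, 1.599, 0.021, 1.021, -0.113], TCP at [0.244, 0.575, 0.231] pointing down, gripper open.
Joint ranges: [-2.91, 2.91], [-0.3, 2.13], [-1.5, 1.42], [0.17, 2.43], [-1.26, 4.41], [0.16, 1.93], [-2.52, 2.52]. Speed limits (rad/s): [1.89, 1.89, 2.39, 2.39, 3.01, 3.01, 3.01].

INTERFACE

Orientations are given as [roll, pitch, yaw] about the fixed x, y, z axes, in that order (R = Rz(yaw) Ry(pitch) Rx(roll)).
In Python, from workcell import bot, eyes, probe_bus, job gives the robot as it stands (bot), with the cameras (eyes), the readings (probe_bus) and the job (job).
- The arm moves only by the shell command python3 nudge.py 'ROWS' [FORCE]. ROWS is a JSON list of rows, 1 to 5 of them, each of 7 numbers: the finger opening in m, then dx, dy, dz in m, then a rotation vector rx, ry, rz in rad; each row is the pose to reach, as a shift and turn from the pose commanded when the command began, along the tool's axes at that moment; what a row does not reach only later rows make up. A row lasts 1/8 s, in which the tool goes at most 0.0625 m and 0.188 rad, less where a joint would pass 70% of its speed; a pose out of reach is approached as far as the arm can. The fingers move at their own pace and stop on an object; FORCE is the grip in N (left out, the last holds). Time passes only in rows, so rows that do not move let the fingers close. It prints the time, the measured TCP pose, the force, the opening and the grip force at its end.
- probe_bus.observe(): the state, without advancing time (a new reading comes with each control period).
- eyes.grab_frame(name): name is "scene" or "top" or "wrist"; returns the picture (400x640x3 uint8, blue, green, red); there is no depth.
- eyes.calibration(name): a dict with "vfov" (degrees; the focal length in pixels is half the picture's height over the tangent of half this angle, whatever the lens; pixels are square), "cx", "cy" (the principal point, pixels), "dist_coeffs" ([k1, k2, p1, p2, k3] as OpenCV has them; the pictures are not rectified), "eye" and "attitude" of the camera in the world. Camera axes: x right, y down, z forward; pixel columns grow to the right and rows downward; lengths in m; the calibration is good to about 2 mm. A picture is of the moment at which its call begins: read the wrist's pose just before it. calibration takes no time and is no camera call; for the wrist camera it gives the pose at the moment of the call.
- job.job_done(): hands the job in; it is judged then, once.
The state is a dict: "clock": time; "qpos": joint angles; "qd": joint speeds; "joint_efforts": joint torques, N m; "position": TCP position; "tool_rot": TCP orientation; "force": force on the tool from outside, world axes, zero at the start; "moment": the same for the moment, N m; "grip_width": finger opening in m; "finger_force": force on a finger pad.
Only numpy, scipy, OpenCV 4.12 (cv2) and the standard library are available. Lean on these libraries where they do the work, as an engineer would, in place of code of your own. Each camera call takes 0.05 s, during which the arm holds its last target. There are 200 camera calls.

TASK

Take apart the stack of shoe-care containers from the top down, one at a time, and set each into the bamboo tray of its own shape and size: the round tin in the round tray, then the small square box, the medium box and the long box in theirs, each upright and lying flat on the tray's floor. Set things down rather than dropping or knocking them down, do not shift the scrub brush, and do not topple the spray bottle.

Things in the scene. Friction and masses are not known exactly. Their poses are not given: they have to be found in the camera images.
- tin: round steel shoe-polish tin, 36 mm in diameter, 26 mm high, on top of the stack in the small box's pocket; about 60 g. Origin: centre of the underside; z up. The stack, bottom to top, is long box, medium box, small box, tin, each resting on the lid of the one below (26 mm a level, axes parallel); nothing is latched, each lifts straight off.
- small_box: small square organiser box: a plain rigid closed block 46 x 46 mm (x by y) and 26 mm high to the top of its grey lid, clear sides; on the lid a white locating rim, 3 mm high and 3 mm wide, set inside the lid's edges, around a pocket 39 x 39 mm that holds the next thing up with 1.5 mm play. About 60 g. Origin: centre of the underside; z up. Third from below in the stack; the tin stands on it.
- medium_box: medium organiser box: a plain rigid closed block 92 x 56 mm (x by y) and 26 mm high to the top of its grey lid, clear sides; on the lid a white locating rim, 3 mm high and 3 mm wide, set inside the lid's edges, around a pocket 49 x 49 mm that holds the next thing up with 1.5 mm play. About 120 g. Origin: centre of the underside; z up. Second from below in the stack.
- long_box: long organiser box: a plain rigid closed block 130 x 66 mm (x by y) and 26 mm high to the top of its grey lid, clear sides; on the lid a white locating rim, 3 mm high and 3 mm wide, set inside the lid's edges, around a pocket 95 x 59 mm that holds the next thing up with 1.5 mm play. About 180 g. Origin: centre of the underside; z up. Bottom of the stack, standing on the white shelf.
- round_tray: fixed shallow round bamboo tray, the place of the tin: 60 mm outer, 52 mm inner diameter (8 mm play all round the tin), floor 3 mm and rim top 7 mm above the shelf. Origin: centre of its underside, on the shelf.
- small_tray: fixed shallow bamboo tray, the place of the small square box: square, recess 62 x 62 mm (x by y; 8 mm play all round the small square box), floor 3 mm above the shelf, rim 4 mm wide, its top 7 mm above the shelf. Origin: centre of its underside, on the shelf; z up.
- medium_tray: fixed shallow bamboo tray, the place of the medium box: oblong, the shorter one, recess 108 x 72 mm (x by y; 8 mm play all round the medium box), floor 3 mm above the shelf, rim 4 mm wide, its top 7 mm above the shelf. Origin: centre of its underside, on the shelf; z up.
- long_tray: fixed shallow bamboo tray, the place of the long box: oblong, the longer one, recess 146 x 82 mm (x by y; 8 mm play all round the long box), floor 3 mm above the shelf, rim 4 mm wide, its top 7 mm above the shelf. Origin: centre of its underside, on the shelf; z up.
- brush: bystander: bamboo scrub brush lying bristles down, 120 x 42 mm, 32 mm high, loose, among the places. Origin: centre of the underside, x along it.
- spray_bottle: bystander: closed amber glass spray bottle with a press cap, 56 mm in diameter, 150 mm tall, loose, among the places, on the side far from the robot. Origin: centre of the underside.

How it is judged:
On the way, in this order (a step that is already met when the one before it is completed fails the run):
1. the round tin lies flat in its own tray, released (horizontal distance between tin and round_tray below 0.0125 m and z of tin in the frame of round_tray between 0.001 and 0.0048 m and angle between tin's own z axis and vertical below 0.05 rad and contact force between the fingers and tin below 0.1 N and linear speed of tin below 0.02 m/s), for 0.2 s.
2. the small square box lies flat in its own tray, released (horizontal distance between small_box and small_tray below 0.0125 m and z of small_box in the frame of small_tray between 0.001 and 0.0048 m and angle between small_box's own z axis and vertical below 0.05 rad and contact force between the fingers and small_box below 0.1 N and linear speed of small_box below 0.02 m/s), for 0.2 s.
3. the medium box lies flat in its own tray, released (horizontal distance between medium_box and medium_tray below 0.0125 m and z of medium_box in the frame of medium_tray between 0.001 and 0.0048 m and angle between medium_box's own z axis and vertical below 0.05 rad and contact force between the fingers and medium_box below 0.1 N and linear speed of medium_box below 0.02 m/s and angle between the x axis of medium_box and the x axis of medium_tray, either way round below 0.25 rad), for 0.2 s.
4. the long box lies flat in its own tray, released (horizontal distance between long_box and long_tray below 0.0125 m and z of long_box in the frame of long_tray between 0.001 and 0.0048 m and angle between long_box's own z axis and vertical below 0.05 rad and contact force between the fingers and long_box below 0.1 N and linear speed of long_box below 0.02 m/s and angle between the x axis of long_box and the x axis of long_tray, either way round below 0.25 rad), for 0.2 s.
At the end, for the whole second after the job is handed in: All four lie flat on the floor of their own trays (underside within 1.8 mm of it, tilt under 0.05 rad, centre within 12.5 mm; medium and long box along their trays within 0.25 rad), released and at rest; the brush is within 20 mm of its start, the bottle stands (all of step 1 and all of step 2 and all of step 3 and all of step 4 and distance of brush from where it was at the start of the episode below 0.02 m and angle between spray_bottle's own z axis and vertical below 0.4 rad); the robot touches nothing.
It fails at once if the tin or a box is dropped or knocked down (moves faster than 0.6 m/s while no finger touches it) ((linear speed of tin above 0.6 m/s and contact force between the fingers and tin below 0.05 N) or (linear speed of small_box above 0.6 m/s and contact force between the fingers and small_box below 0.05 N) or (linear speed of medium_box above 0.6 m/s and contact force between the fingers and medium_box below 0.05 N) or (linear speed of long_box above 0.6 m/s and contact force between the fingers and long_box below 0.05 N)).
It fails at once if the scrub brush is shifted by more than 20 mm (distance of brush from where it was at the start of the episode above 0.02 m).
It fails at once if the spray bottle is toppled (angle between spray_bottle's own z axis and vertical above 0.4 rad).
It also fails if it takes over 141 s, if anything falls off the work surface, if the arm or the gripper's body presses on something with over 40 N, if the wrist force passes 120 N, or if a joint passes its speed limit or range.

## Working session

There is one attempt and no reset: what is moved stays moved. The work goes in short steps, Python scripts to look and compute and a shell command to move; the robot and the scene stay as the last step left them, time stands still between calls to the robot, and variables do not carry over. Pictures are saved under pics/ and viewed, at most 18 in all, crops included, and the job is handed in when it is done.

```bash
ls; mkdir -p pics; python3 - <<'E'
from workcell import bot, eyes, probe_bus, job
import cv2
for n in("scene","top"):
    c=eyes.calibration(n);print(n,c)
    cv2.imwrite(f"pics/{n}0.png",eyes.grab_frame(n))
o=probe_bus.observe();print(o)
E
```

```text
nudge.py
pics
workcell.py
scene {'vfov': 56.50626010315396, 'cx': 320.50345719574364, 'cy': 203.12445632058746, 'dist_coeffs': array([-0.02765796,  0.        ,  0.        ,  0.        ,  0.        ]), 'eye': array([1.11744706, 0.29218703, 0.51121387]), 'attitude': array([-2.15617741,  0.00876993,  2.08259489])}
top {'vfov': 55.585176124631005, 'cx': 318.863041064542, 'cy': 198.6701730440954, 'dist_coeffs': array([-0.07852809,  0.        ,  0.        ,  0.        ,  0.        ]), 'eye': array([0.49903849, 0.00333909, 0.87331954]), 'attitude': array([-3.03873612, -0.03280524, -1.56490251])}
{'clock': 0.1, 'qpos': array([-1.24016108,  0.52195962, -0.03636072,  1.59989076,  0.02119684,
        1.02112212, -0.11276576]), 'qd': array([ 0.00069602, -0.00370869,  0.00202589, -0.00167563, -0.00122003,
        0.00069096, -0.00088074]), 'joint_efforts': array([ 6.17837723e-03, -9.28494143e+01,  1.98513798e+00, -3.70534301e+01,
        1.82374183e-02,  5.25223455e-03, -3.86903992e-05]), 'position': array([0.24376876, 0.5751973 , 0.23080124]), 'tool_rot': array([-3.14059866e+00,  4.94983351e-05,  2.74080681e+00]), 'force': array([ 0.18844536, -0.3862229 , -0.04573558]), 'moment': array([0.03681822, 0.00661882, 0.01318751]), 'finger_force': 0.0, 'grip_width': 0.08561464179330441}
```

View pics/top0.png

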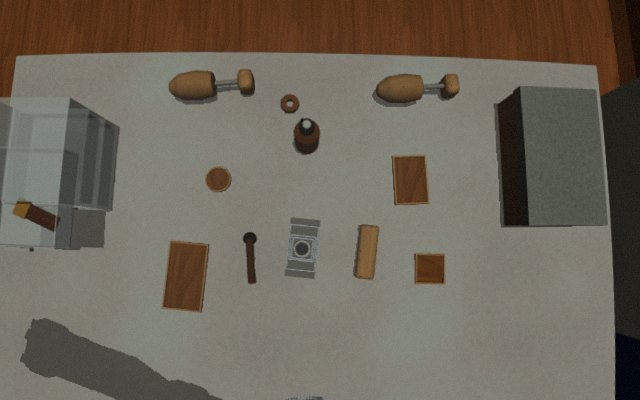

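View pics/scene0.png

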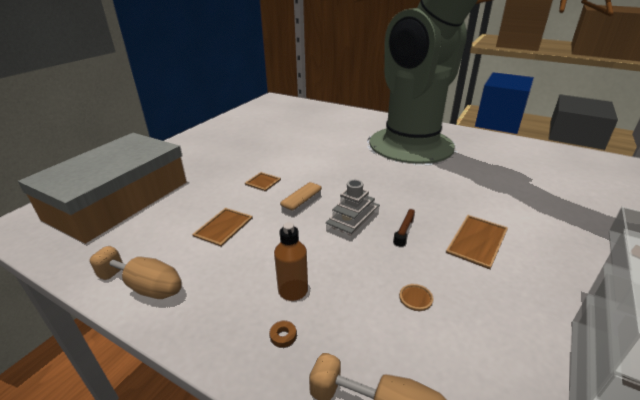

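Top view shows the stack around (303,248), round tray (218,180), long tray (186,276), medium tray (410,180), small tray (430,268), brush (367,251) and bottle (307,135). The scene view shows all of them too.

```bash
cat > h.py <<'E'
from workcell import bot, eyes, probe_bus, job
import numpy as np, cv2
from scipy.spatial.transform import Rotation as R
def rays(cal,p):
    f=200/np.tan(np.radians(cal['vfov']/2))
    K=np.array([[f,0,cal['cx']],[0,f,cal['cy']],[0,0,1]])
    u=cv2.undistortPoints(np.asarray(p,float).reshape(-1,1,2),K,cal['dist_coeffs']).reshape(-1,2)
    return R.from_euler('xyz',cal['attitude']).apply(np.c_[u,np.ones(len(u))])
def plane(cal,p,z):
    d=rays(cal,p); return cal['eye']+d*((z-cal['eye'][2])/d[:,2])[:,None]
def tri(c1,p1,c2,p2):
    a=rays(c1,[p1])[0];b=rays(c2,[p2])[0]
    s=np.linalg.lstsq(np.c_[a,-b],c2['eye']-c1['eye'],rcond=None)[0]
    A=c1['eye']+a*s[0];B=c2['eye']+b*s[1]
    return (A+B)/2,np.linalg.norm(A-B)
def blobs(img,lo,hi,amin=100):
    m=cv2.inRange(cv2.cvtColor(img,cv2.COLOR_BGR2HSV),lo,hi)
    m=cv2.morphologyEx(m,cv2.MORPH_CLOSE,np.ones((3,3)))
    return [c for c in cv2.findContours(m,cv2.RETR_EXTERNAL,cv2.CHAIN_APPROX_NONE)[0] if cv2.contourArea(c)>amin]
def rect(cal,c,z):
    q=plane(cal,c.reshape(-1,2),z)[:,:2]
    (x,y),(w,h),a=cv2.minAreaRect((q*1000).astype(np.float32))
    if w<h: w,h,a=h,w,a+90
    return x/1e3,y/1e3,w,h,(a+90)%180-90
E
cat > m.py <<'E'
from h import *
T=cv2.imread('pics/top0.png');S=cv2.imread('pics/scene0.png');ct=eyes.calibration('top');cs=eyes.calibration('scene')
for img,c in((T,ct),(S,cs)):
    print()
    for b in blobs(img,(3,80,40),(25,255,255),250):
        m=cv2.moments(b);u=(m['m10']/m['m00'],m['m01']/m['m00'])
        if 100<u[1]<320: print(np.round(u,1),*[np.round(rect(c,b,z),3) for z in (0.007,)])
print(tri(ct,(218,179.5),cs,(416,297)),tri(ct,(430,268),cs,(263,181.5)))
cv2.imwrite('pics/z1.png',cv2.resize(T[205:290,260:345],None,fx=7,fy=7,interpolation=cv2.INTER_CUBIC))
cv2.imwrite('pics/z2.png',cv2.resize(S[165:245,310:400],None,fx=7,fy=7,interpolation=cv2.INTER_CUBIC))
E
python3 m.py
```

```text
[429.5 268.4] [ 0.43  -0.28  70.059 68.412 -1.057]
[185. 276.] [  0.411   0.276 154.036  90.797  -5.293]
[366.5 251.7] [  0.469  -0.134 121.017  42.865  -6.843]
[ 34.2 214.2] [  0.547   0.64  115.053  40.712  70.452]
[217.7 178.9] [  0.632   0.209  57.916  55.874 -89.48 ]
[410.1 179.6] [  0.636  -0.238 115.726  80.798   3.284]
[306.7 138.9] [ 7.3300e-01  6.0000e-03  7.5951e+01  5.8915e+01 -3.3580e+00]

[415.8 296.9] [ 0.637  0.212 61.587 56.305 15.443]
[151.1 277.6] [  0.833  -0.245 149.487  78.282  89.25 ]
[104.5 261.9] [  0.848  -0.359 104.031  51.709  70.309]
[291.3 270.5] [ 6.84000e-01 -2.40000e-02  1.63233e+02  6.40520e+01  3.40520e+01]
[477.3 241.1] [  0.417   0.279 157.836  89.085  -4.904]
[222.1 226.4] [  0.641  -0.234 118.435  82.178   2.873]
[300.4 195.7] [  0.447  -0.146 130.827  48.627  -6.626]
[262.5 181. ] [ 0.435 -0.275 73.009 71.901 -1.581]
[113.3 203.9] [  0.69   -0.549 398.222 302.271 -29.17 ]
[620.9 142.1] [ -0.322   0.592 315.819 152.311 -33.741]
[535.  126.6] [ -0.351   0.363 242.238 145.953  -0.283]
[468. 116.] [-3.50000e-01  1.08000e-01  2.51717e+02  7.18770e+01  7.89800e+00]
(array([ 6.31740440e-01,  2.10549986e-01, -4.12202850e-04]), np.float64(0.0017219810275917063)) (array([ 4.29558487e-01, -2.81709375e-01,  6.51385398e-05]), np.float64(0.0033466517166356345))
```

View pics/z1.png

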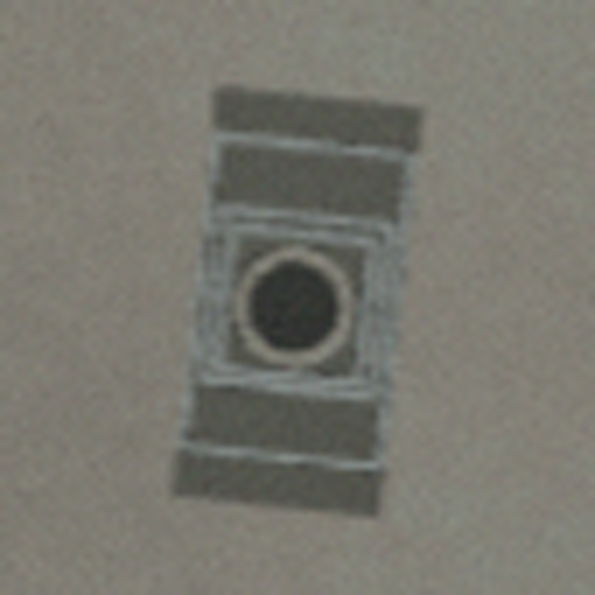

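View pics/z2.png

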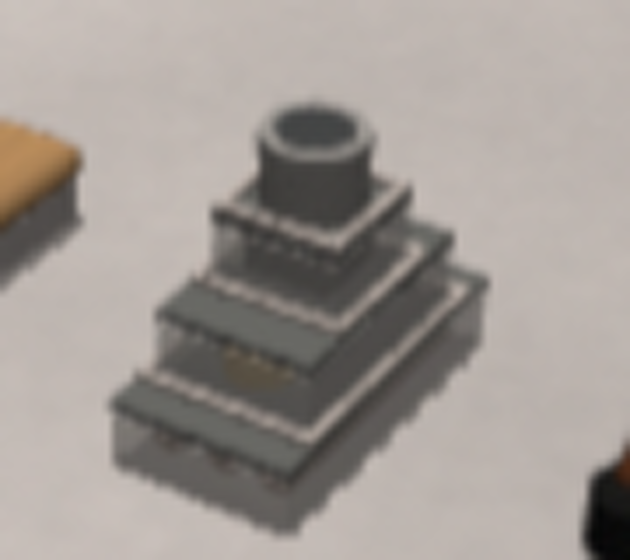

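The zoomed top view gives the long lid corners at (215,87), (425,106), (380,515) and (173,493), and the tin top circle centred at (294,306). In the zoomed scene view the tin top is at about (316,132) and the long lid's front corners are at (112,405), (290,475) and (488,285).

```bash
cat > m2.py <<'E'
from h import *
ct=eyes.calibration('top');cs=eyes.calibration('scene')
f=lambda p,o:(np.array(p)+.5)/7-.5+np.array(o)
a=f([(215,87),(425,106),(380,515),(173,493)],(260,205))
print('long corners',(q:=plane(ct,a,.026))[:,:2].round(4),q.mean(0),np.linalg.norm(np.diff(q,axis=0),axis=1))
d=q[0]-q[3]+q[1]-q[2];print('yaw',np.degrees(np.arctan2(d[1],d[0])))
t=f((294,306),(260,205));print('tin top',plane(ct,[t],.104))
s=f((316,132),(310,165));print('tin scene',plane(cs,[s],.104),tri(ct,t,cs,s))
b=f([(112,405),(290,475),(488,285)],(310,165));print('long scene',(q:=plane(cs,b,.026)),(q[0]+q[2])/2)
E
python3 m2.py
```

```text
long corners [[ 0.545   0.0396]
 [ 0.5395 -0.0274]
 [ 0.4104 -0.0139]
 [ 0.417   0.0512]] [0.47798299 0.01236808 0.026     ] [0.06722723 0.12974402 0.06551532]
yaw -5.580259708467182
tin top [[0.47795179 0.01278061 0.104     ]]
tin scene [[0.48160995 0.01527534 0.104     ]] (array([0.47772218, 0.01316297, 0.10140024]), np.float64(0.0007689500626453044))
long scene [[ 0.54267972 -0.02283333  0.026     ]
 [ 0.54804167  0.04117593  0.026     ]
 [ 0.42364864  0.05502171  0.026     ]] [0.48316418 0.01609419 0.026     ]
```

```bash
cat > go.py <<'E'
import sys
from h import *
x,y,z,yaw=map(float,sys.argv[1:5])
o=probe_bus.observe();A=R.from_euler('xyz',o['tool_rot']);B=R.from_euler('xyz',[np.pi,0,np.radians(yaw)])
d=A.inv().apply(np.array([x,y,z])-o['position']);r=(A.inv()*B).as_rotvec()
print('d',d.round(4),'r',r.round(4),'rows',np.linalg.norm(d)/.0625,np.linalg.norm(r)/.188)
E
python3 go.py 0.479 0.0135 0.22 174.4
```

```text
d [-0.4357 -0.4254  0.0112] r [-1.00e-03 -1.00e-04 -3.03e-01] rows 9.744962410317079 1.6119630601781254
```

```bash
python3 nudge.py '[[0.085,-0.218,-0.213,0.0056,0,0,-0.15],[0.085,-0.218,-0.213,0.0056,0,0,-0.15],[0.085,-0.218,-0.213,0.0056,0,0,-0.15],[0.085,-0.218,-0.213,0.0056,0,0,-0.15],[0.085,-0.218,-0.213,0.0056,0,0,-0.15]]' 40; python3 go.py 0.479 0.0135 0.22 174.4
```

```text
clock: 0.72
position: [0.362, 0.292, 0.2257]
tool_rot: [-3.141, 0.0, 2.89]
force: [1.3, 0.2, -0.3]
grip_width: 0.0852
finger_force: 0.0
d [-0.1826 -0.2406  0.0057] r [-2.000e-04  1.000e-04 -1.538e-01] rows 4.834106091259046 0.8178865312732392
```

```bash
python3 nudge.py '[[0.085,-0.182,-0.24,0.006,0,0,-0.154],[0.085,-0.182,-0.24,0.006,0,0,-0.154],[0.085,-0.182,-0.24,0.006,0,0,-0.154],[0.085,-0.182,-0.24,0.006,0,0,-0.154],[0.085,-0.182,-0.24,0.006,0,0,-0.154]]'; python3 nudge.py '[[0.085,0,0,0,0,0,0],[0.085,0,0,0,0,0,0]]';python3 - <<'E'
from h import *
c=eyes.calibration('wrist');I=eyes.grab_frame('wrist');cv2.imwrite('pics/w1.png',I);print(c)
E
```

```text
clock: 1.35
position: [0.4786, 0.0144, 0.2197]
tool_rot: [-3.142, 0.0, 3.044]
force: [0.3, 1.0, 0.1]
grip_width: 0.0851
finger_force: 0.0
clock: 1.6
position: [0.4779, 0.0169, 0.2195]
tool_rot: [3.142, -0.001, 3.045]
force: [0.4, 2.1, -0.2]
grip_width: 0.0846
finger_force: 0.0
{'vfov': 59.10963606013058, 'cx': 319.2709436884786, 'cy': 200.1574389005917, 'dist_coeffs': array([-0.04769484,  0.        ,  0.        ,  0.        ,  0.        ]), 'eye': array([0.40693554, 0.02376884, 0.36194741]), 'attitude': array([2.86059116e+00, 1.58492906e-03, 1.47331769e+00])}
```

View pics/w1.png

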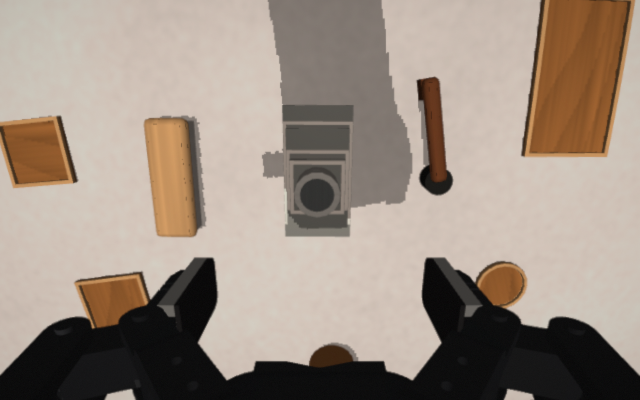

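The wrist view shows the stack from (283,105) to (350,236) with the tin top at (317,194), and the trays around it.

```bash
cat > m3.py <<'E'
from h import *
I=cv2.imread('pics/w1.png')
c={'vfov': 59.10963606013058, 'cx': 319.2709436884786, 'cy': 200.1574389005917, 'dist_coeffs': np.array([-0.04769484,0,0,0,0]), 'eye': np.array([0.40693554, 0.02376884, 0.36194741]), 'attitude': np.array([2.86059116e+00, 1.58492906e-03, 1.47331769e+00])}
print('tin',plane(c,[(317,194)],.104),'r',np.linalg.norm(plane(c,[(340,194)],.104)-plane(c,[(294,194)],.104)))
print('long',q:=plane(c,[(283,105),(354,105),(350,236),(286,236)],.026),q.mean(0))
for b in blobs(I,(3,80,40),(25,255,255),400): print(cv2.boundingRect(b),np.round(rect(c,b,.007),3))
print(probe_bus.observe()['position'])
cv2.imwrite('pics/z3.png',cv2.resize(I[90:250,260:380],None,fx=4,fy=4,interpolation=cv2.INTER_CUBIC))
E
python3 m3.py
```

```text
tin [[0.47599854 0.0148763  0.104     ]] r 0.0348474377744743
long [[ 0.40913418 -0.01063039  0.026     ]
 [ 0.41551513  0.05460242  0.026     ]
 [ 0.54438121  0.04135011  0.026     ]
 [ 0.53805774 -0.0237684   0.026     ]] [0.47677206 0.01538843 0.026     ]
(309, 345, 44, 22) [ 7.0500e-01  5.0000e-03  5.3400e+01  2.9303e+01 -8.1803e+01]
(74, 273, 76, 56) [  0.608  -0.237  84.895  65.212 -87.05 ]
(475, 262, 52, 48) [ 0.628  0.213 61.937 50.807 36.539]
(144, 118, 53, 119) [  0.472  -0.138 125.999  45.439  -6.411]
(0, 116, 77, 72) [ 0.429 -0.277 75.62  70.193 88.774]
(418, 77, 29, 106) [  0.449   0.133 104.655  20.588   4.618]
(522, 0, 113, 157) [  0.412   0.277 149.601  93.167  -5.112]
[0.4778608  0.01747419 0.21955765]
```

View pics/z3.png

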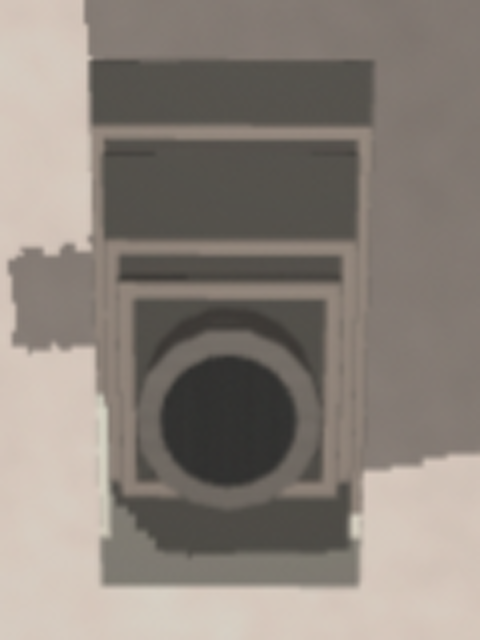

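The zoom confirms the tin rim centred at (229,418), which is (317,194) in the full frame. The three cameras agree to within 3 mm, so I use their mean.

```bash
python3 nudge.py '[[0.085,0,0,0,0,0,0],[0.085,0,0,0,0,0,0]]'; python3 go.py 0.4785 0.0143 0.12 174.4
```

```text
clock: 1.9
position: [0.4781, 0.0173, 0.2198]
tool_rot: [3.141, 0.0, 3.046]
force: [-0.2, -0.2, -0.0]
grip_width: 0.0853
finger_force: 0.0
d [-0.0007 -0.003   0.0998] r [0.0001 0.0001 0.0022] rows 1.5972364111620192 0.011840443489123552
```

```bash
python3 nudge.py '[[0.06,-0.0005,-0.003,0.05,0,0,0],[0.06,-0.0005,-0.003,0.1,0,0,0],[0.06,-0.0005,-0.003,0.1,0,0,0],[0.06,-0.0005,-0.003,0.1,0,0,0]]'; python3 go.py 0.4785 0.0143 0.082 174.4
```

```text
clock: 2.4
position: [0.4791, 0.0138, 0.1212]
tool_rot: [3.141, 0.001, 3.045]
force: [0.9, 0.3, -0.6]
grip_width: 0.0598
finger_force: 0.0
d [0.0007 0.0004 0.0392] r [0.0003 0.0011 0.0011] rows 0.6269763505878683 0.008329973052088687
```

```bash
python3 nudge.py '[[0.06,0.0005,0,0.02,0,0,0],[0.06,0.0005,0,0.0385,0,0,0],[0.06,0.0005,0,0.0385,0,0,0],[0.045,0.0005,0,0.0385,0,0,0],[0.041,0.0005,0,0.0385,0,0,0]]' 25; python3 - <<'E'
from h import *
cv2.imwrite('pics/w2.png',eyes.grab_frame('wrist'))
E
python3 nudge.py '[[0.03,0,0,0,0,0,0],[0.03,0,0,0,0,0,0],[0.03,0,0,0,0,0,0],[0.03,0,0,0,0,0,0]]' 25
```

```text
clock: 3.02
position: [0.4786, 0.0137, 0.0823]
tool_rot: [3.141, 0.002, 3.045]
force: [0.3, 0.1, 1.1]
grip_width: 0.041
finger_force: 0.0
clock: 3.58
position: [0.4783, 0.0137, 0.082]
tool_rot: [3.141, 0.001, 3.045]
force: [-2.9, 0.9, 13.3]
grip_width: 0.0349
finger_force: 23.5
```

View pics/w2.png

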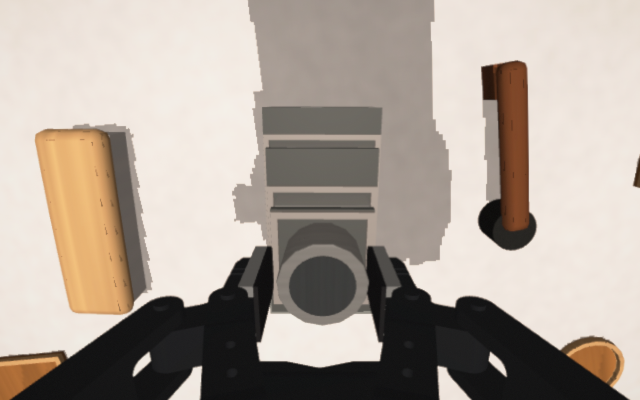

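The wrist view shows the tin at (322,285), centred between the pads at columns 255 and 383. It is gripped, so lift.

```bash
python3 nudge.py '[[0.03,0,0,-0.005,0,0,0],[0.03,0,0,-0.02,0,0,0],[0.03,0,0,-0.05,0,0,0],[0.03,0,0,-0.08,0,0,0],[0.03,0,0,-0.08,0,0,0]]' 40; python3 go.py 0.633 0.211 0.14 174.4
```

```text
clock: 4.2
position: [0.479, 0.0137, 0.1638]
tool_rot: [3.141, 0.004, 3.045]
force: [0.5, 0.6, -1.0]
grip_width: 0.0344
finger_force: 40.0
d [-0.1341  0.2112  0.0245] r [0.0011 0.0038 0.0007] rows 4.022216137856212 0.021607604107889998
```

```bash
python3 nudge.py '[[0.03,-0.034,0.053,0,0,0,0],[0.03,-0.067,0.106,0.01,0,0,0],[0.03,-0.1,0.158,0.02,0,0,0],[0.03,-0.134,0.211,0.03,0,0,0],[0.03,-0.134,0.211,0.06,0,0,0]]'; python3 nudge.py '[[0.03,0,0,0.02,0,0,0],[0.03,0,0,0.02,0,0,0]]'; python3 - <<'E'
from h import *
c=eyes.calibration('wrist');I=eyes.grab_frame('wrist');cv2.imwrite('pics/w3.png',I)
T=eyes.grab_frame('top');cv2.imwrite('pics/t3.png',T)
for b in blobs(I,(3,80,40),(25,255,255),400): print(cv2.boundingRect(b),np.round(rect(c,b,.007),3))
E
python3 go.py 0.633 0.211 0.04 174.4
```

```text
clock: 4.82
position: [0.6333, 0.2155, 0.1008]
tool_rot: [3.139, 0.002, 3.049]
force: [-0.3, -0.4, -1.9]
grip_width: 0.0347
finger_force: 40.1
clock: 5.08
position: [0.6306, 0.2095, 0.0799]
tool_rot: [-3.14, -0.003, 3.044]
force: [-0.0, -0.1, -0.3]
grip_width: 0.0342
finger_force: 40.1
(0, 317, 102, 83) [ 7.26000e-01 -2.10000e-02  1.19822e+02  3.47850e+01 -6.06760e+01]
(279, 169, 92, 76) [ 0.626  0.213 58.513 47.979 78.946]
d [-0.0009  0.0011  0.0421] r [ 0.      0.0005 -0.0001] rows 0.6739912083467537 0.0029419715221641976
```

View pics/w3.png

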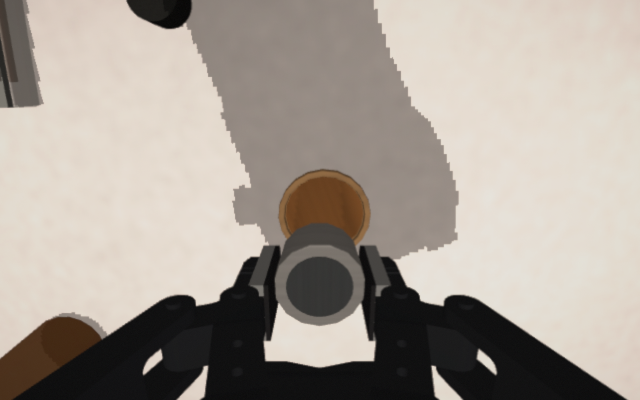

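The tray's widest row runs from 279 to 370 at row 213, with its top edge at row 169. The held tin's top is centred at (320,285).

```bash
python3 - <<'E'
from h import *
c=eyes.calibration('wrist')
print(plane(c,[(279,213),(370,213),(324,169)],.007),plane(c,[(320,285)],.102),probe_bus.observe()['position'])
E
```

```text
[[0.62956555 0.18350532 0.007     ]
 [0.63533422 0.24231519 0.007     ]
 [0.60355193 0.21532361 0.007     ]] [[0.63037852 0.21014569 0.102     ]] [0.6319233  0.20997202 0.08209814]
```

```bash
python3 go.py 0.633 0.2125 0.0085 174.4; python3 nudge.py '[[0.03,-0.001,0.0025,0.03,0,0,0],[0.03,-0.001,0.0025,0.055,0,0,0],[0.03,-0.001,0.0025,0.07,0,0,0],[0.03,-0.001,0.0025,0.07,0,0,0]]';python3 go.py 0.633 0.2125 0.007 174.4
```

```text
d [-0.0008  0.0026  0.0736] r [ 0.      0.0005 -0.0001] rows 1.1783906065400906 0.0029419715221641976
clock: 5.68
position: [0.6329, 0.2128, 0.0113]
tool_rot: [-3.141, -0.0, 3.044]
force: [0.4, 0.6, -1.2]
grip_width: 0.0342
finger_force: 40.1
d [-0.0002 -0.0002  0.0043] r [-0.0003 -0.0004  0.0006] rows 0.06819466860255273 0.004130704598412628
```

```bash
python3 nudge.py '[[0.03,0,0,0.002,0,0,0],[0.03,0,0,0.0035,0,0,0],[0.03,0,0,0.004,0,0,0],[0.03,0,0,0.004,0,0,0]]' 20
```

```text
clock: 6.18
position: [0.633, 0.2131, 0.0074]
tool_rot: [3.142, 0.0, 3.045]
force: [-0.9, 0.3, -0.6]
grip_width: 0.0341
finger_force: 40.1
```

```bash
python3 nudge.py '[[0.03,0,0,0.0008,0,0,0],[0.03,0,0,0.0012,0,0,0],[0.03,0,0,0.0012,0,0,0]]' 20
```

```text
clock: 6.55
position: [0.633, 0.2131, 0.0072]
tool_rot: [3.141, 0.0, 3.045]
force: [-6.2, -3.1, 17.7]
grip_width: 0.0341
finger_force: 41.8
```

```bash
python3 nudge.py '[[0.036,0,0,-0.001,0,0,0],[0.042,0,0,-0.001,0,0,0],[0.05,0,0,-0.001,0,0,0],[0.05,0,0,-0.001,0,0,0],[0.05,0,0,-0.01,0,0,0]]' 25;  python3 nudge.py '[[0.06,0,0,-0.05,0,0,0],[0.08,0,0,-0.1,0,0,0],[0.085,0,0,-0.13,0,0,0],[0.085,0,0,-0.13,0,0,0]]';python3 - <<'E'
from h import *
c=eyes.calibration('wrist');I=eyes.grab_frame('wrist');cv2.imwrite('pics/w4.png',I)
for b in blobs(I,(3,80,40),(25,255,255),400): print(cv2.boundingRect(b),np.round(rect(c,b,.007),3))
E
python3 go.py 0.4785 0.0143 0.15 174.4
```

```text
clock: 7.18
position: [0.6325, 0.2129, 0.0157]
tool_rot: [-3.141, -0.001, 3.045]
force: [0.1, -0.2, 0.0]
grip_width: 0.0503
finger_force: 0.0
clock: 7.68
position: [0.6342, 0.2135, 0.1492]
tool_rot: [3.139, 0.004, 3.045]
force: [-0.1, -0.4, -0.3]
grip_width: 0.0846
finger_force: 0.0
(0, 270, 141, 104) [ 7.5400e-01 -5.2000e-02  1.9909e+02  5.0893e+01 -5.9475e+01]
(282, 149, 72, 70) [ 0.632  0.212 58.941 58.383 39.689]
d [ 0.1349 -0.213  -0.0031] r [0.001  0.0018 0.0008] rows 4.033611014240975 0.011745574087757978
```

View pics/w4.png

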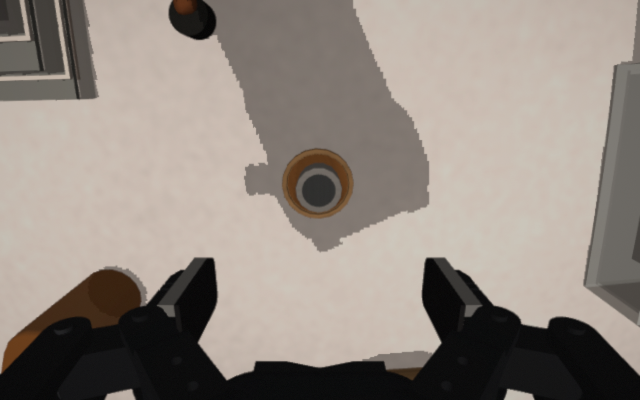

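The tin at (318,188) sits centred in the round tray at (318,184). Next is the small box.

```bash
python3 nudge.py '[[0.07,0.034,-0.053,0,0,0,0],[0.07,0.067,-0.106,0,0,0,0],[0.07,0.101,-0.159,0,0,0,0],[0.07,0.135,-0.213,0,0,0,0],[0.07,0.135,-0.213,0,0,0,0]]'; python3 nudge.py '[[0.07,0,0,0,0,0,0],[0.07,0,0,0,0,0,0]]'; python3 - <<'E'
from h import *
c=eyes.calibration('wrist');I=eyes.grab_frame('wrist')
cv2.imwrite('pics/w5.png',I);np.save('c5.npy',c,allow_pickle=True)
E
python3 go.py 0.4785 0.0143 0.0565 174.4
```

```text
clock: 8.35
position: [0.4751, 0.0107, 0.1456]
tool_rot: [-3.14, -0.002, 3.04]
force: [1.5, 0.0, 0.5]
grip_width: 0.0702
finger_force: 0.0
clock: 8.6
position: [0.4784, 0.0151, 0.1457]
tool_rot: [3.141, -0.0, 3.046]
force: [-0.6, 0.2, 0.6]
grip_width: 0.0698
finger_force: 0.0
d [-0.0002 -0.0008  0.0892] r [ 0.0001 -0.0003  0.0024] rows 1.4265416139777847 0.012964519535780405
```

View pics/w5.png

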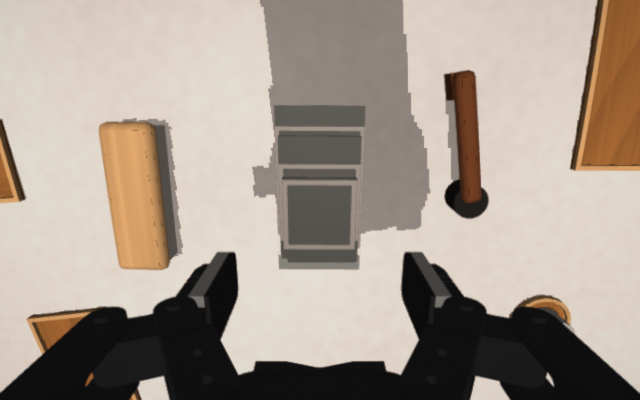

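The small box's rim corners are at (282,180), (357,180), (353,249) and (286,249). The stack is unmoved.

```bash
python3 - <<'E'
from h import *
c=np.load('c5.npy',allow_pickle=True).item()
q=plane(c,[(282,180),(357,180),(353,249),(286,249)],.081);print(q.round(4),q.mean(0))
q=plane(c,[(274,105),(366,105),(359,269),(279,269)],.026);print(q.round(4),q.mean(0))
E
python3 nudge.py '[[0.07,0,-0.0008,0.05,0,0,0],[0.07,0,-0.0008,0.08,0,0,0],[0.055,0,-0.0008,0.089,0,0,0],[0.051,0,-0.0008,0.089,0,0,0],[0.051,0,-0.0008,0.089,0,0,0]]' 30;python3 go.py 0.4785 0.0143 0.0565 174.4
```

```text
[[ 0.4522 -0.0053  0.081 ]
 [ 0.4565  0.0396  0.081 ]
 [ 0.5012  0.0341  0.081 ]
 [ 0.4972 -0.0084  0.081 ]] [0.47679858 0.01500613 0.081     ]
[[ 0.4086 -0.0114  0.026 ]
 [ 0.4149  0.0545  0.026 ]
 [ 0.5445  0.0411  0.026 ]
 [ 0.5382 -0.0244  0.026 ]] [0.47656207 0.01495067 0.026     ]
clock: 9.28
position: [0.4786, 0.0135, 0.058]
tool_rot: [3.141, 0.001, 3.045]
force: [0.2, 0.0, 0.6]
grip_width: 0.0514
finger_force: 0.0
d [0.0002 0.0008 0.0015] r [0.0003 0.0015 0.0011] rows 0.026797003624374306 0.009856180667752085
```

```bash
python3 nudge.py '[[0.046,0,0.0005,0.001,0,0,0],[0.04,0,0.0005,0.001,0,0,0],[0.04,0,0.0005,0.001,0,0,0],[0.04,0,0.0005,0.001,0,0,0]]' 40; python3 nudge.py '[[0.04,0,0,-0.004,0,0,0],[0.04,0,0,-0.02,0,0,0],[0.04,0,0,-0.05,0,0,0],[0.04,0,0,-0.08,0,0,0],[0.04,0,0,-0.08,0,0,0]]'; python3 go.py 0.4315 -0.2775 0.08 178.7
```

```text
clock: 9.78
position: [0.4785, 0.0139, 0.057]
tool_rot: [3.141, 0.002, 3.045]
force: [-1.6, -0.3, 11.9]
grip_width: 0.0453
finger_force: 39.5
clock: 10.4
position: [0.4791, 0.0139, 0.1387]
tool_rot: [3.141, 0.004, 3.045]
force: [0.1, 0.8, -0.6]
grip_width: 0.0454
finger_force: 41.5
d [ 0.0194 -0.2947  0.0583] r [ 0.0009  0.0041 -0.0743] rows 4.816837710167611 0.3960750872348242
```

```bash
python3 nudge.py '[[0.04,0.004,-0.06,0,0,0,-0.015],[0.04,0.008,-0.12,0.01,0,0,-0.03],[0.04,0.012,-0.18,0.02,0,0,-0.045],[0.04,0.016,-0.24,0.03,0,0,-0.06],[0.04,0.0194,-0.295,0.03,0,0,-0.074]]'; python3 nudge.py '[[0.04,0,0,0.02,0,0,0],[0.04,0,0,0.02,0,0,0]]'; python3 - <<'E'
from h import *
c=eyes.calibration('wrist');I=eyes.grab_frame('wrist');cv2.imwrite('pics/w6.png',I);np.save('c6.npy',c,allow_pickle=True)
for b in blobs(I,(3,80,40),(25,255,255),400): print(cv2.boundingRect(b),np.round(rect(c,b,.007),3))
E
python3 go.py 0.4315 -0.2775 0.011 178.7
```

```text
clock: 11.02
position: [0.429, -0.2797, 0.1054]
tool_rot: [3.141, -0.001, 3.119]
force: [0.1, 0.7, 0.3]
grip_width: 0.0453
finger_force: 41.5
clock: 11.28
position: [0.4291, -0.2777, 0.0851]
tool_rot: [3.14, -0.002, 3.118]
force: [0.2, 0.8, 0.1]
grip_width: 0.0449
finger_force: 41.5
(0, 336, 87, 64) [  0.542  -0.514 110.759  44.013 -54.87 ]
(506, 181, 101, 166) [ 4.76000e-01 -1.16000e-01  1.26501e+02  5.04490e+01 -6.41200e+00]
(264, 157, 110, 60) [ 0.412 -0.278 70.079 38.521 89.346]
d [-0.0019 -0.0001  0.0749] r [ 0.0008 -0.0013  0.0001] rows 1.1981120310118674 0.008029449871960855
```

View pics/w6.png

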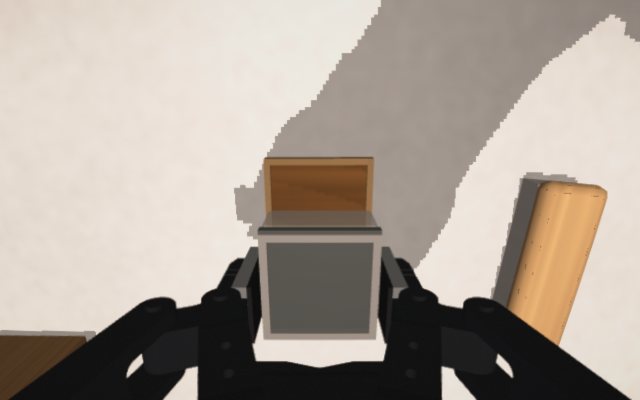

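The near half of the small tray is visible (columns 264 to 374, top edge row 157), aligned with the held box. By wrist measure the tray centre is about (0.430, -0.278).

```bash
python3 nudge.py '[[0.04,-0.001,0,0.03,0,0,0],[0.04,-0.001,0,0.055,0,0,0],[0.04,-0.001,0,0.073,0,0,0],[0.04,-0.001,0,0.073,0,0,0],[0.04,-0.001,0,0.073,0,0,0]]'; python3 nudge.py '[[0.04,0,0,0.0015,0,0,0],[0.04,0,0,0.0025,0,0,0],[0.04,0,0,0.003,0,0,0],[0.04,0,0,0.003,0,0,0]]' 30
```

```text
clock: 11.95
position: [0.4315, -0.278, 0.0138]
tool_rot: [-3.141, 0.001, 3.119]
force: [0.7, -1.1, -0.5]
grip_width: 0.0454
finger_force: 41.5
clock: 12.45
position: [0.4311, -0.278, 0.01]
tool_rot: [-3.142, -0.0, 3.119]
force: [-0.3, -0.9, -0.2]
grip_width: 0.0453
finger_force: 41.5
```

```bash
python3 nudge.py '[[0.04,0.001,0,0.001,0,0,0],[0.04,0.001,0,0.002,0,0,0],[0.04,0.001,0,0.002,0,0,0]]'; python3 nudge.py '[[0.04,0,0,0.0005,0,0,0],[0.04,0,0,0.0005,0,0,0]]'
```

```text
clock: 12.82
position: [0.4299, -0.2779, 0.008]
tool_rot: [3.142, -0.0, 3.119]
force: [-1.8, 0.4, 3.7]
grip_width: 0.0454
finger_force: 41.9
clock: 13.08
position: [0.43, -0.278, 0.008]
tool_rot: [-3.142, -0.0, 3.119]
force: [-5.3, 2.5, 16.6]
grip_width: 0.045
finger_force: 43.5
```

```bash
python3 nudge.py '[[0.046,0,0,-0.001,0,0,0],[0.052,0,0,-0.001,0,0,0],[0.06,0,0,-0.001,0,0,0],[0.06,0,0,-0.001,0,0,0],[0.06,0,0,-0.01,0,0,0]]';  python3 nudge.py '[[0.07,0,0,-0.05,0,0,0],[0.08,0,0,-0.1,0,0,0],[0.08,0,0,-0.14,0,0,0],[0.08,0,0,-0.14,0,0,0]]';python3 - <<'E'
from h import *
c=eyes.calibration('wrist');I=eyes.grab_frame('wrist');cv2.imwrite('pics/w7.png',I)
for b in blobs(I,(3,80,40),(25,255,255),400): print(cv2.boundingRect(b),np.round(rect(c,b,.007),3))
E
python3 go.py 0.4785 0.0143 0.15 174.4
```

```text
clock: 13.7
position: [0.4297, -0.2777, 0.0174]
tool_rot: [3.141, -0.001, 3.119]
force: [-0.1, -0.5, 0.3]
grip_width: 0.0601
finger_force: 0.0
clock: 14.2
position: [0.4313, -0.2787, 0.1608]
tool_rot: [-3.139, 0.005, 3.119]
force: [0.0, -1.2, 0.3]
grip_width: 0.0797
finger_force: 0.0
(324, 321, 80, 56) [  0.607  -0.238  79.024  68.222 -86.992]
(0, 284, 139, 48) [  0.553  -0.538 157.049  54.968 -89.788]
(461, 156, 77, 136) [ 4.76000e-01 -1.20000e-01  1.28733e+02  4.70130e+01 -6.39400e+00]
(279, 139, 83, 81) [ 0.428 -0.279 70.631 70.015 -1.275]
d [-0.0412  0.2935  0.0088] r [-0.0011  0.0027  0.0749] rows 4.7436709721782115 0.3989569913358285
```

```bash
python3 nudge.py '[[0.075,-0.008,0.06,0,0,0,0.015],[0.075,-0.016,0.12,0,0,0,0.03],[0.075,-0.024,0.18,0,0,0,0.045],[0.075,-0.033,0.24,0.008,0,0,0.06],[0.075,-0.041,0.293,0.008,0,0,0.075]]'; python3 nudge.py '[[0.075,0,0,0.02,0,0,0],[0.075,0,0,0.04,0,0,0],[0.075,0,0,0.04,0,0,0]]'; python3 - <<'E'
from h import *
c=eyes.calibration('wrist');I=eyes.grab_frame('wrist')
cv2.imwrite('pics/w8.png',I);np.save('c8.npy',c,allow_pickle=True)
E
python3 go.py 0.4785 0.0143 0.031 174.4
```

```text
clock: 14.88
position: [0.477, 0.0162, 0.1484]
tool_rot: [-3.141, -0.002, 3.044]
force: [1.0, -1.0, 0.5]
grip_width: 0.0747
finger_force: 0.0
clock: 15.25
position: [0.4765, 0.014, 0.108]
tool_rot: [-3.141, -0.004, 3.044]
force: [-0.2, -0.4, -0.1]
grip_width: 0.075
finger_force: 0.0
d [-0.0016  0.0006  0.0779] r [-0.0006 -0.0022 -0.0003] rows 1.2466599728385042 0.012186695408415356
```

View pics/w8.png

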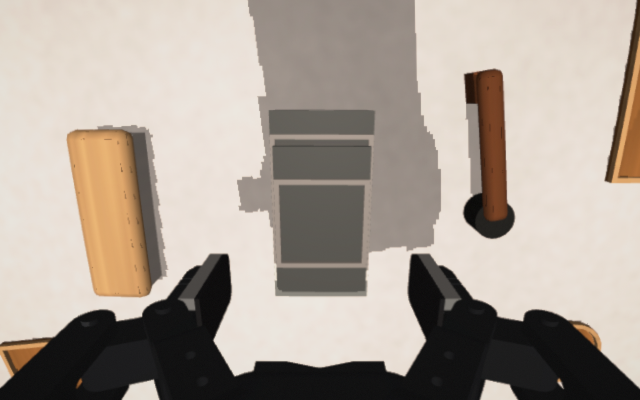

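The medium box lid spans columns 272 to 372 and rows 146 to 292, centred between the pads (230 and 410). Descend.

```bash
python3 nudge.py '[[0.075,-0.0015,0.0005,0.03,0,0,0],[0.075,-0.0015,0.0005,0.06,0,0,0],[0.068,-0.0015,0.0005,0.077,0,0,0],[0.062,-0.0015,0.0005,0.077,0,0,0],[0.062,-0.0015,0.0005,0.077,0,0,0]]' 40;python3 nudge.py '[[0.056,0,0,0,0,0,0],[0.05,0,0,0,0,0,0],[0.05,0,0,0,0,0,0],[0.05,0,0,0,0,0,0]]' 50
```

```text
clock: 15.92
position: [0.4798, 0.0143, 0.0335]
tool_rot: [3.141, 0.001, 3.043]
force: [1.0, 0.2, 0.5]
grip_width: 0.0619
finger_force: 0.0
clock: 16.42
position: [0.4799, 0.0144, 0.0337]
tool_rot: [3.141, 0.002, 3.044]
force: [-2.4, 0.3, 16.2]
grip_width: 0.055
finger_force: 50.1
```

```bash
python3 nudge.py '[[0.05,0,0,-0.005,0,0,0],[0.05,0,0,-0.02,0,0,0],[0.05,0,0,-0.05,0,0,0],[0.05,0,0,-0.08,0,0,0],[0.05,0,0,-0.08,0,0,0]]' 60; python3 go.py 0.638 -0.236 0.08 183.1
```

```text
clock: 17.05
position: [0.4805, 0.0145, 0.1151]
tool_rot: [3.141, 0.004, 3.044]
force: [-0.9, -1.0, -0.7]
grip_width: 0.0546
finger_force: 64.9
d [-0.1811 -0.2339  0.0356] r [ 0.0007  0.0041 -0.1521] rows 4.767810736091873 0.8092472700164277
```

```bash
python3 nudge.py '[[0.05,-0.036,-0.047,0,0,0,-0.03],[0.05,-0.072,-0.094,0,0,0,-0.06],[0.05,-0.109,-0.14,0,0,0,-0.09],[0.05,-0.146,-0.187,0,0,0,-0.12],[0.05,-0.181,-0.234,0,0,0,-0.152]]'; python3 nudge.py '[[0.05,0,0,0.015,0,0,0],[0.05,0,0,0.015,0,0,0],[0.05,0,0,0.015,0,0,0]]'; python3 - <<'E'
from h import *
c=eyes.calibration('wrist');I=eyes.grab_frame('wrist');cv2.imwrite('pics/w9.png',I);np.save('c9.npy',c,allow_pickle=True)
for b in blobs(I,(3,80,40),(25,255,255),400): print(cv2.boundingRect(b),np.round(rect(c,b,.007),3))
E
python3 go.py 0.64 -0.236 0.014 183.1
```

```text
clock: 17.68
position: [0.6372, -0.2377, 0.1122]
tool_rot: [3.141, -0.0, -3.086]
force: [1.3, 1.3, -1.9]
grip_width: 0.0545
finger_force: 64.8
clock: 18.05
position: [0.6364, -0.2349, 0.0977]
tool_rot: [3.141, -0.0, -3.086]
force: [0.2, -0.3, -0.5]
grip_width: 0.0546
finger_force: 64.8
(579, 289, 61, 111) [7.51000e-01 1.30000e-02 1.23157e+02 5.02830e+01 2.01140e+01]
(0, 147, 46, 253) [  0.724  -0.463 230.925  40.701 -12.841]
(257, 118, 123, 43) [  0.591  -0.239  79.71   27.44  -86.606]
(469, 0, 83, 49) [  0.513  -0.125  50.308  27.78  -85.128]
d [-0.0032 -0.0012  0.0841] r [0.0002 0.0002 0.0013] rows 1.3460986378065347 0.007381150958490471
```

View pics/w9.png

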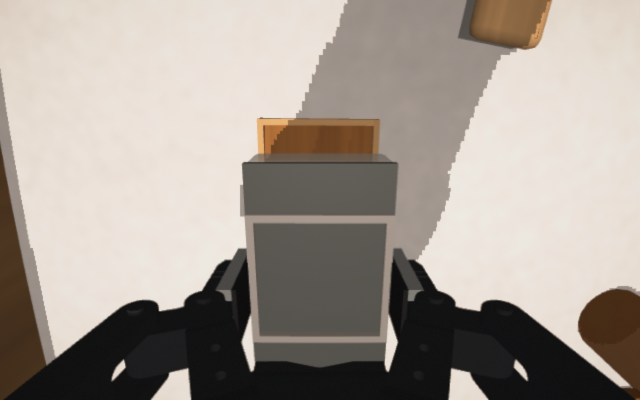

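The tray's near edge runs along row 118 (columns 257 to 380), and the held box's near lid edge is at row 163 (columns 244 to 397).

```bash
python3 - <<'E'
from h import *
c=np.load('c9.npy',allow_pickle=True).item()
q=plane(c,[(244,163),(397,163)],.116);print(q,q.mean(0)+.046*np.array([np.cos(.055),np.sin(.055),0]))
q=plane(c,[(257,118.5),(379,119.5)],.007);print(q,q.mean(0)+.058*np.array([np.cos(.055),np.sin(.055),0]),probe_bus.observe()['position'])
E
```

```text
[[ 0.58870846 -0.26453896  0.116     ]
 [ 0.58570233 -0.21006633  0.116     ]] [ 0.63313584 -0.23477392  0.116     ]
[[ 0.57969414 -0.27866004  0.007     ]
 [ 0.57599483 -0.1997319   0.007     ]] [ 0.63575679 -0.23600758  0.007     ] [ 0.63667156 -0.23501282  0.0980595 ]
```

```bash
python3 nudge.py '[[0.05,-0.003,-0.001,0.03,0,0,0],[0.05,-0.003,-0.001,0.06,0,0,0],[0.05,-0.003,-0.001,0.081,0,0,0],[0.05,-0.003,-0.001,0.083,0,0,0],[0.05,-0.003,-0.001,0.083,0,0,0]]'; python3 nudge.py '[[0.05,0,0,0.001,0,0,0],[0.05,0,0,0.002,0,0,0],[0.05,0,0,0.002,0,0,0]]'
```

```text
clock: 18.73
position: [0.6401, -0.237, 0.0155]
tool_rot: [-3.141, 0.001, -3.087]
force: [0.7, 0.6, -0.1]
grip_width: 0.0544
finger_force: 64.8
clock: 19.1
position: [0.6397, -0.237, 0.0128]
tool_rot: [-3.141, 0.0, -3.087]
force: [0.6, -0.2, -0.7]
grip_width: 0.0546
finger_force: 64.8
```

```bash
python3 nudge.py '[[0.05,0,0,0.001,0,0,0],[0.05,0,0,0.0018,0,0,0],[0.05,0,0,0.0018,0,0,0]]'; python3 nudge.py '[[0.05,0,0,0.0005,0,0,0],[0.05,0,0,0.0008,0,0,0],[0.05,0,0,0.0008,0,0,0]]'
```

```text
clock: 19.48
position: [0.6396, -0.237, 0.0109]
tool_rot: [-3.142, -0.0, -3.087]
force: [-1.2, 0.6, 4.1]
grip_width: 0.0547
finger_force: 65.3
clock: 19.85
position: [0.6397, -0.237, 0.0109]
tool_rot: [-3.142, 0.0, -3.087]
force: [-7.0, 2.4, 16.1]
grip_width: 0.0545
finger_force: 66.9
```

Contact is at the expected height. Release, retreat and return to the long box.

```bash
python3 nudge.py '[[0.056,0,0,-0.001,0,0,0],[0.062,0,0,-0.001,0,0,0],[0.07,0,0,-0.001,0,0,0],[0.07,0,0,-0.001,0,0,0],[0.07,0,0,-0.01,0,0,0]]';  python3 nudge.py '[[0.08,0,0,-0.04,0,0,0],[0.085,0,0,-0.08,0,0,0],[0.085,0,0,-0.12,0,0,0],[0.085,0,0,-0.12,0,0,0]]';python3 - <<'E'
from h import *
eyes.calibration('wrist');I=eyes.grab_frame('wrist');cv2.imwrite('pics/w10.png',I)
E
python3 go.py 0.4785 0.0143 0.12 174.4
```

```text
clock: 20.48
position: [0.6392, -0.2368, 0.0196]
tool_rot: [3.141, -0.001, -3.087]
force: [-0.2, -0.2, -0.6]
grip_width: 0.0701
finger_force: 0.0
clock: 20.98
position: [0.6413, -0.2376, 0.1439]
tool_rot: [-3.14, 0.005, -3.088]
force: [0.3, -0.3, -1.1]
grip_width: 0.0849
finger_force: 0.0
d [0.148  0.2599 0.0212] r [-0.0008  0.0028  0.1518] rows 4.798254638914227 0.8077494911767258
```

```bash
python3 nudge.py '[[0.085,0.03,0.052,0,0,0,0.03],[0.085,0.06,0.104,0,0,0,0.06],[0.085,0.089,0.156,0,0,0,0.09],[0.085,0.118,0.208,0.01,0,0,0.12],[0.085,0.148,0.26,0.02,0,0,0.152]]'; python3 nudge.py '[[0.085,0,0,0.02,0,0,0],[0.085,0,0,0.02,0,0,0],[0.085,0,0,0.02,0,0,0]]'; python3 - <<'E'
from h import *
c=eyes.calibration('wrist');I=eyes.grab_frame('wrist');cv2.imwrite('pics/w11.png',I);np.save('c11.npy',c,allow_pickle=True)
W=cv2.imread('pics/w10.png');V=cv2.imread('pics/w7.png')
T=eyes.grab_frame('top');cv2.imwrite('pics/t11.png',T)
f=lambda a:cv2.resize(a,(400,250))
cv2.imwrite('pics/m11.png',np.vstack([np.hstack([f(I),f(W)]),np.hstack([f(V),f(T)])]))
E
python3 go.py 0.4785 0.0143 0.006 174.4
```

```text
clock: 21.65
position: [0.4762, 0.016, 0.1193]
tool_rot: [3.142, -0.0, 3.043]
force: [0.7, 1.7, 0.5]
grip_width: 0.085
finger_force: 0.0
clock: 22.02
position: [0.478, 0.014, 0.1001]
tool_rot: [-3.141, -0.0, 3.043]
force: [-0.2, -0.1, -0.7]
grip_width: 0.0848
finger_force: 0.0
d [-0.0002  0.0004  0.0943] r [-0.      0.0005 -0.0014] rows 1.508841774570472 0.008196512027786353
```

View pics/m11.png

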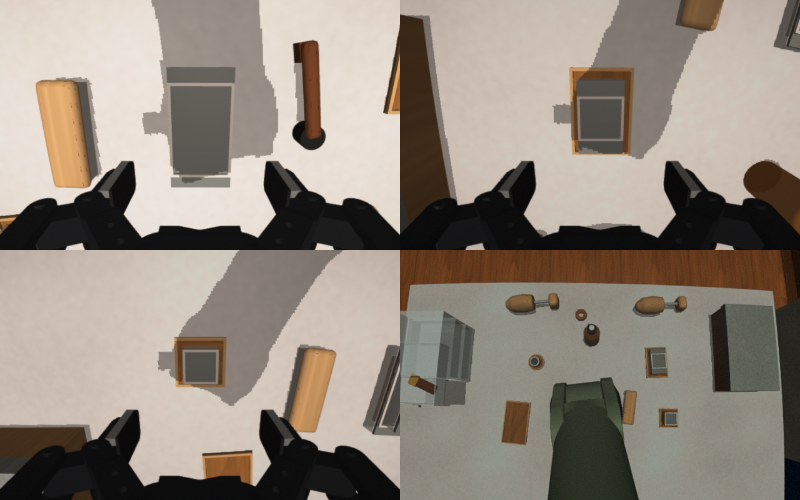

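All three placed items sit in their trays (montage: medium top right, small bottom left, tin, medium and small in the top view). The long box is centred between the pads. Grasp it.

```bash
python3 nudge.py '[[0.085,0,0.0004,0.04,0,0,0],[0.085,0,0.0004,0.075,0,0,0],[0.085,0,0.0004,0.092,0,0,0],[0.078,0,0.0004,0.095,0,0,0],[0.072,0,0.0004,0.096,0,0,0]]' 50;python3 nudge.py '[[0.066,0,0,0.001,0,0,0],[0.06,0,0,0.001,0,0,0],[0.06,0,0,0.001,0,0,0],[0.06,0,0,0.001,0,0,0]]' 60
```

```text
clock: 22.75
position: [0.4784, 0.0149, 0.0047]
tool_rot: [3.141, 0.001, 3.043]
force: [0.2, 0.9, 0.4]
grip_width: 0.0721
finger_force: 0.0
clock: 23.25
position: [0.4785, 0.015, 0.0041]
tool_rot: [3.141, 0.002, 3.044]
force: [-2.0, -0.8, 14.5]
grip_width: 0.0647
finger_force: 63.3
```

```bash
python3 nudge.py '[[0.06,0,0,-0.005,0,0,0],[0.06,0,0,-0.02,0,0,0],[0.06,0,0,-0.05,0,0,0],[0.06,0,0,-0.08,0,0,0],[0.06,0,0,-0.09,0,0,0]]' 80; python3 go.py 0.413 0.277 0.09 174.7
```

```text
clock: 23.88
position: [0.4786, 0.0151, 0.0951]
tool_rot: [3.141, 0.003, 3.044]
force: [0.2, 0.2, -2.0]
grip_width: 0.0643
finger_force: 90.1
d [0.0909 0.2542 0.005 ] r [ 0.0007  0.0028 -0.0055] rows 4.320729724797165 0.03278410070608771
```

```bash
python3 nudge.py '[[0.06,0.018,0.05,0,0,0,0],[0.06,0.036,0.1,0,0,0,0],[0.06,0.054,0.15,0,0,0,0],[0.06,0.073,0.204,0,0,0,0],[0.06,0.091,0.254,0,0,0,-0.005]]'; python3 nudge.py '[[0.06,0,0,0.005,0,0,0],[0.06,0,0,0.005,0,0,0],[0.06,0,0,0.005,0,0,0]]'; python3 - <<'E'
from h import *
c=eyes.calibration('wrist');I=eyes.grab_frame('wrist');cv2.imwrite('pics/w12.png',I);np.save('c12.npy',c,allow_pickle=True)
for b in blobs(I,(3,80,40),(25,255,255),400): print(cv2.boundingRect(b),np.round(rect(c,b,.007),3))
E
python3 go.py 0.413 0.277 0.009 174.7
```

```text
clock: 24.5
position: [0.4112, 0.2785, 0.0929]
tool_rot: [-3.142, -0.0, 3.049]
force: [0.9, 0.3, -1.2]
grip_width: 0.064
finger_force: 90.0
clock: 24.88
position: [0.4125, 0.2755, 0.0879]
tool_rot: [-3.141, -0.0, 3.047]
force: [-0.2, -0.8, -2.6]
grip_width: 0.0638
finger_force: 90.0
(75, 205, 56, 103) [ 0.434  0.124 75.556 33.263  4.208]
(252, 85, 148, 28) [ 0.342  0.286 89.82  16.075 84.625]
d [-0.0004  0.0014  0.079 ] r [-0.0003  0.     -0.0021] rows 1.2643249596083952 0.011288858561938075
```

View pics/w12.png

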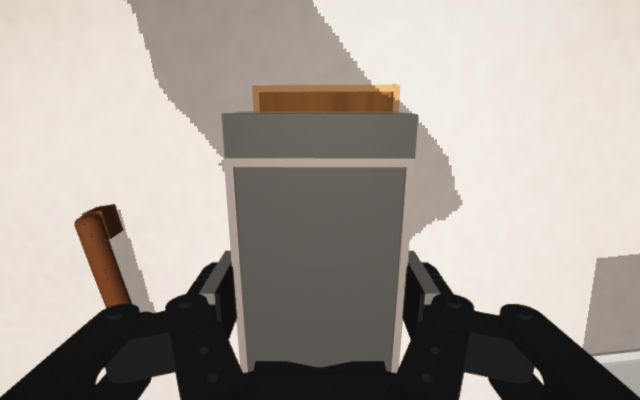

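The tray's near edge is on row 85 (columns 252 to 400). The held box's near lid edge is on row 113 (columns 223 to 417).

```bash
python3 - <<'E'
from h import *
c=np.load('c12.npy',allow_pickle=True).item()
d=np.array([np.cos(-.094),np.sin(-.094),0])
q=plane(c,[(222.5,113.5),(417.5,113.5)],.110);print(q,q.mean(0)+.065*d)
q=plane(c,[(252.5,85.5),(399.5,85.5)],.007);print(q,q.mean(0)+.077*d,probe_bus.observe()['position'])
E
```

```text
[[0.34295845 0.2493936  0.11      ]
 [0.34912667 0.31418118 0.11      ]] [0.41075561 0.27568638 0.11      ]
[[0.3297295  0.24219507 0.007     ]
 [0.33814785 0.3309637  0.007     ]] [0.41059874 0.27935204 0.007     ] [0.41250267 0.27562464 0.08800677]
```

```bash
python3 nudge.py '[[0.06,0,0.0027,0.03,0,0,0],[0.06,0,0.0027,0.055,0,0,0],[0.06,0,0.0027,0.072,0,0,0],[0.06,0,0.0027,0.077,0,0,0],[0.06,0,0.0027,0.077,0,0,0]]'; python3 nudge.py '[[0.06,0,0,0.001,0,0,0],[0.06,0,0,0.0015,0,0,0],[0.06,0,0,0.0015,0,0,0]]'
```

```text
clock: 25.55
position: [0.4126, 0.2792, 0.0111]
tool_rot: [-3.142, 0.0, 3.048]
force: [0.1, 0.8, -2.1]
grip_width: 0.064
finger_force: 90.0
clock: 25.92
position: [0.4125, 0.2795, 0.0097]
tool_rot: [3.141, 0.0, 3.049]
force: [-0.3, 0.1, -2.3]
grip_width: 0.064
finger_force: 90.0
```

```bash
python3 nudge.py '[[0.06,0,-0.0005,0.001,0,0,0],[0.06,0,-0.0005,0.0022,0,0,0],[0.06,0,-0.0005,0.0022,0,0,0]]'; python3 nudge.py '[[0.06,0,0,0.0005,0,0,0],[0.06,0,0,0.0009,0,0,0],[0.06,0,0,0.0009,0,0,0]]'
```

```text
clock: 26.3
position: [0.4123, 0.2789, 0.0073]
tool_rot: [3.142, -0.0, 3.049]
force: [-1.2, -0.6, 3.8]
grip_width: 0.0641
finger_force: 90.8
clock: 26.68
position: [0.4123, 0.2789, 0.0072]
tool_rot: [3.141, 0.0, 3.049]
force: [-6.7, -3.7, 29.7]
grip_width: 0.0644
finger_force: 93.8
```

```bash
python3 nudge.py '[[0.066,0,0,-0.001,0,0,0],[0.072,0,0,-0.001,0,0,0],[0.078,0,0,-0.001,0,0,0],[0.08,0,0,-0.001,0,0,0],[0.08,0,0,-0.01,0,0,0]]';  python3 nudge.py '[[0.085,0,0,-0.05,0,0,0],[0.085,0,0,-0.1,0,0,0],[0.085,0,0,-0.15,0,0,0],[0.085,0,0,-0.18,0,0,0],[0.085,0,0,-0.18,0,0,0]]';python3 nudge.py '[[0.085,0,0,0,0,0,0],[0.085,0,0,0,0,0,0],[0.085,0,0,0,0,0,0]]'; python3 - <<'E'
from h import *
eyes.calibration('wrist');I=eyes.grab_frame('wrist');cv2.imwrite('pics/w13.png',I)
T=eyes.grab_frame('top');S=eyes.grab_frame('scene')
f=lambda a:cv2.resize(a,(400,250))
cv2.imwrite('pics/m13.png',np.vstack([np.hstack([f(I),f(T)]),cv2.resize(S[140:330,190:544],(800,429))[:350]]))
c=eyes.calibration('top')
for b in blobs(T,(3,80,40),(25,255,255),250): print(cv2.boundingRect(b),np.round(rect(c,b,.007),3))
E
```

```text
clock: 27.3
position: [0.4119, 0.2786, 0.0162]
tool_rot: [-3.141, -0.001, 3.049]
force: [-0.0, -0.1, 0.0]
grip_width: 0.0801
finger_force: 0.0
clock: 27.92
position: [0.413, 0.2795, 0.1989]
tool_rot: [3.138, 0.003, 3.049]
force: [-0.6, -0.6, -0.2]
grip_width: 0.085
finger_force: 0.0
clock: 28.3
position: [0.4121, 0.2787, 0.1957]
tool_rot: [-3.141, -0.001, 3.049]
force: [-0.4, 1.1, -0.0]
grip_width: 0.0852
finger_force: 0.0
(415, 253, 30, 31) [ 0.431 -0.28  68.418 68.319 89.202]
(164, 241, 45, 72) [  0.411   0.276 153.799  90.702  -5.379]
(355, 225, 24, 54) [  0.469  -0.134 121.017  42.629  -6.716]
(12, 201, 43, 30) [  0.547   0.64  115.053  40.712  70.452]
(205, 167, 26, 25) [  0.632   0.209  57.987  55.874 -89.48 ]
(392, 155, 37, 50) [  0.636  -0.238 115.861  80.474   3.028]
(294, 122, 26, 31) [7.3400e-01 5.0000e-03 7.2058e+01 5.8568e+01 8.6300e-01]
(441, 74, 19, 25) [ 0.868 -0.343 63.659 45.282 -2.453]
(376, 74, 48, 29) [  0.859  -0.218 115.427  71.018 -88.077]
(169, 71, 47, 29) [  0.858   0.279 111.66   70.274 -89.795]
(238, 69, 16, 26) [ 0.868  0.152 63.277 35.793  2.203]
(0, 0, 636, 98) [ 9.830000e-01 -3.000000e-02  1.674891e+03  2.830830e+02 -8.845700e+01]
```

View pics/m13.png

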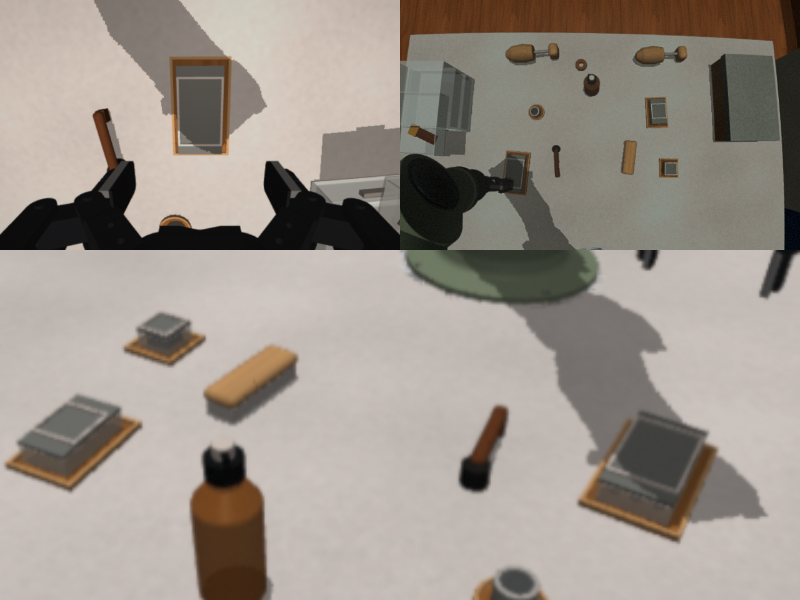

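The final montage shows all four items flat inside their trays, the brush unmoved at (0.469, -0.134) and the bottle standing.

```bash
python3 -c "
from workcell import bot, eyes, probe_bus, job
print(job.job_done())"
```

```text
the job is handed in; nothing more can be done
None
```

The job is handed in at about 28 s: the last images show the tin and all three boxes lying flat, released, in their own trays, with the brush unmoved and the bottle standing; no verdict came back.

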